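# Clamp a screen-frame profile with the bayonet bolt

### The job

Clamp the loose white frame profile in the jig, ready for its corner keys: push the bolt's red-knobbed handle along its slot until the bolt is fully home and its pad has pressed the profile square against the fence, then push the handle over sideways, down the cross leg of the slot to its stop, so that the bolt is locked. Only push the handle with the fingers; do not touch or lift the profile yourself, and leave everything else lying where it is.

Things in the scene. Friction and masses are not known exactly. Their poses are not given: they have to be found in the camera images.
- jig: Clamping jig fixed to the table: plywood board 262x240 mm, 18 mm thick. Origin on the table's surface, under the middle of the clamp's barrel; x runs along the barrel from its rear (robot) end to the fence, y to the left, z up. The barrel is an aluminium tube, 32 mm across, from x -60 to +58 mm, axis at y 0, 40 mm above the table; two dark saddles round it reach 58.5 mm above the table
- slot_corner (a point): Corner of the L-shaped slot in the tube's wall, on its top, 56 mm above the table, at jig x 24, y 0 mm; axes as the jig's. The long leg, 11 mm wide, runs back from here (-x) along the very top of the tube for 59 mm; the cross leg, 11 mm wide, runs from here to the right (-y) and down round the tube. The bolt's handle pin stands in this slot
- bolt (a joint): Travel of the bolt towards the fence, in m: 0 near the rear end of the long slot, 0.0555 when the pin meets the front end. The handle's foot is on the barrel's axis at jig x = -0.030 + this value. Stiff (about 8 N, 14 N over the last 6 mm, where the sprung pad is squeezed); stays where it is left. With the handle in the cross leg it can move only between 0.0525 and 0.0555
- handle (a joint): Turn of the handle about the barrel's axis, in rad: 0 upright, positive leaning to the right (the jig's -y). In the long leg it has about 0.12 of play either way (0.25 when pressed hard); at the front end it can be turned down the cross leg to its stop at about 1.05. Turns easily (about 1 N at the knob), stays where it is left
- knob (a point): Centre of the red ball knob, 22 mm across, on the end of the handle, 68 mm from the barrel's axis (108 mm above the table while upright). The handle is an 8 mm steel pin, bare from 16 to 53 mm from the axis; it cannot come off. With the handle at its stop the knob is 59 mm to the right of the axis and 74 mm above the table
- pad: Black rubber pad, 19 mm across, on the bolt's nose; origin at the centre of its front face, on the barrel's axis. Sprung: 3 N to start, 6 N at 6 mm. It meets the seated profile about 6 mm before the bolt is fully home
- profile_mid (a point): Centre (half-way up) of the white frame profile, 30x408x12 mm, about 0.35 kg, lying along the jig's y, loose on a wooden ledge (30 mm above the table), 5 to 11 mm short of the fence and slightly askew. Seated against the fence, it is 15 mm short of fence_face
- profile: The same white frame profile; origin under its centre, x across it (30 mm), y along it
- fence_face (a point): Point on the grey metal fence's face that looks at the bolt, at the profile's mid height (jig x 150 mm); axes as the jig's; the fence's top is 54 mm above the table
- key_left: bystander: grey nylon corner key (42x42x9 mm L) lying on the jig's board to the left of the barrel
- key_right: bystander: a second such corner key, on the jig's board to the right of the barrel's rear half
- screw_tin: bystander: open grey tin of screws, 66 mm across, 41 mm high
- pine_block: bystander: pine packing block, 47x98x37 mm
- tape_masking: bystander: roll of cream masking tape lying flat, 104 mm across, 25 mm high
- offcut: bystander: brown aluminium channel offcut, 22x120x13 mm

How it is judged:
At the end, for the whole second after the job is handed in: The bolt is locked home (bolt beyond 50 mm, handle turned down beyond 0.88 rad and at rest) and its pad presses the white profile (over 1.5 N) flat against the fence: profile within 2.5 mm of the fence face and square to it within 0.02 rad, at rest (value of joint bolt above 0.05 m and value of joint handle above 0.88 rad and x of profile_mid in the frame of fence_face above -0.0175 m and angle between the x axis of profile and the x axis of jig, either way round below 0.02 rad and contact force between pad and profile above 1.5 N and linear speed of profile below 0.01 m/s and not (velocity of joint handle above 0.1 rad/s) and not (velocity of joint handle below -0.1 rad/s)); the robot touches nothing.
It fails at once if the white profile is lifted off its ledge (z of profile_mid in the frame of jig above 0.046 m).
It fails at once if the robot itself touches the white profile (contact force between any of the fingers, the arm and profile above 1 N).
It fails at once if a bystander is moved by more than 20 mm (distance of any of key_left, key_right, screw_tin, pine_block, tape_masking, offcut from where it was at the start of the episode above 0.02 m).
It also fails if it takes over 43 s, if anything falls off the work surface, if the arm or the gripper's body presses on something with over 40 N, if the wrist force passes 120 N, or if a joint passes its speed limit or range.

### The arm

A 6-joint arm with a two-finger parallel gripper is mounted at the origin on a cart in front of the work surface, level with it; the furniture and walls round the work are solid. World frame = base frame: x ahead of the robot, y to its left, z up, the work surface at z = 0. Lengths are in m, angles in rad, forces in N, time in s.
With the tool pointing down it reaches from about 0.35 to 0.775 m from the base axis. Payload 5.5 kg.
Tool frame: the origin (TCP) lies midway between the tips of the shut fingers; the grasp point (between the pads) lies 19 mm behind it; x points along the fingers, y is the direction in which the jaws open and shut, and the axes are right-handed (so a half turn about x gives the same grasp; the last joint's range is limited). The gripper opens to 85 mm and grips with 20 to 120 N. Pads are 22 mm wide; open, the fingers measure 114 mm over their backs; the gripper's body (76 mm by 85 mm) begins 54 mm behind the grasp point. The pads swing forward as they close: fully open they stand 13 mm farther back than shut.
Start: joints at [1.18, 0.313, 0.046, 1.304, 0, 1.431], TCP at [0.143, 0.557, 0.231] pointing down, gripper open.
Joint ranges: [-2.76, 2.76], [-0.86, 1.69], [-1.03, 1.26], [-2.2, 2.34], [-1.47, 1.5], [-3.14, 3.14]. Speed limits (rad/s): [2.57, 2.57, 3.14, 3.14, 3.14, 3.14].

### API

Orientations are given as a unit quaternion [w, x, y, z].
In Python, from workcell import env, optics, order, models gives the robot as it stands. The module is installed in compiled form; this text tells all that it offers.
- The arm moves only by the tool servo_tool, never from a script. Its argument "moves" is a list of rows, each a list of 5 numbers: the shift along the tool's x, y, z in cm, then the turn about the tool's x in rad, then the closure, from -1 (fully open) to 1 (shut). A call has exactly 10 rows; each row shifts and turns the commanded pose from where the row before left it, along the tool's axes as they then stand; what a row does not reach is not made up. A row lasts 1/8 s, in which the tool goes at most 62.5 mm and 10.7 degrees, less where a joint would pass 70% of its speed; a pose out of reach is approached as far as the arm can. A call is refused whole if a number of a shift passes 6.25 or a number of a turn 0.188, either way. A call with a gripper value outside its range is refused whole. The fingers move at their own pace and stop on an object; "grip_force" is the grip in N (left out, the last holds). Time passes only in rows, so rows that do not move let the fingers close, or fill a call up. It gives the time, the measured TCP pose, the force and the opening at its end, in the units of the state.
- env.get_state(): the state, without advancing time (a new reading comes with each control period).
- optics.read_camera(name): name is "scene" or "side" or "wrist"; returns a dict with "pixels" (384x512x3 uint8, blue, green, red), "vertical_fov" (degrees; the focal length in pixels is half the picture's height over the tangent of half this angle, whatever the lens; pixels are square), "cx", "cy" (the principal point, pixels), "extrinsics" (4x4, takes a point from world to camera coordinates). Camera axes: x right, y up, looking along -z (the intrinsics and any distortion apply to the point x, -y, -z); pixel columns grow to the right and rows downward; lengths in m; the calibration is good to about 2 mm. A picture is of the moment at which its call begins. There is no depth.
- order.hand_in(): hands the job in, once; it reports no verdict.
Trained networks look in a picture, given as the dict that the camera call returned (one of the last four; its "shot" number tells which), for a name from the list of things; names that differ only in an ending like _2 or _b are one class to them, and where a whole thing is asked for, a point or a joint stands for the part that bears it (a point fixed in the world has none). Each returns a list of dicts, best first, with "conf" (0 to 1); they miss things now and then, are a little off and sometimes report something else, mostly with a low value. They report only what shows in the picture. A call takes as long as a camera call.
- models.outline_of(name, picture): "pixels" (384x512 bool, what is visible of it) and "location" ([column, row] in pixels, amid what is visible of it).
- models.pinpoint(name, picture): "location" ([column, row] in pixels: a listed point, or the origin of a listed thing).
The state is a dict: "clock": time; "joint_pos": joint angles; "qvel": joint speeds; "tau": joint torques, N m; "tcp_pos": TCP position; "orientation": TCP orientation; "wrist_force": force on the tool from outside, world axes, zero at the start; "ft_torque": the same for the moment, N m; "finger_gap": finger opening in m.
Only numpy, scipy, OpenCV 4.12 (cv2) and the standard library are available. Lean on these libraries where they do the work, as an engineer would, in place of code of your own. Each camera call takes 0.05 s, during which the arm holds its last target.

## Working session

There is one attempt and no reset: what is moved stays moved. The work goes in short steps, Python scripts to look and compute and a tool call to move; the robot and the scene stay as the last step left them, time stands still between calls to the robot, and variables do not carry over. Pictures are saved under pics/ and viewed, and the job is handed in when it is done.

Besides the shell and the picture viewer there is one more tool, called after "Emit:" as name(argument=value, ...) on one line, values as JSON. servo_tool: Moves the arm, as the interface text tells. Its arguments: {"type":"object","properties":{"moves":{"type":"array"},"grip_force":{"type":"number"}},"required":["moves"]}

```bash
mkdir -p pics; cat > h.py <<'E'
import numpy as np, cv2
from workcell import env, optics, order, models
def ray(p,uv):
    f=p["pixels"].shape[0]/2/np.tan(np.radians(p["vertical_fov"])/2)
    E=np.array(p["extrinsics"]);R=E[:3,:3];c=-R.T@E[:3,3]
    d=R.T@np.array([(uv[0]-p["cx"])/f,-(uv[1]-p["cy"])/f,-1]);return c,d/np.linalg.norm(d)
def onz(p,uv,z):
    c,d=ray(p,uv);return c+d*(z-c[2])/d[2]
def proj(p,X):
    f=p["pixels"].shape[0]/2/np.tan(np.radians(p["vertical_fov"])/2)
    E=np.array(p["extrinsics"]);q=E[:3,:3]@np.array(X)+E[:3,3]
    return np.array([p["cx"]+f*q[0]/-q[2],p["cy"]-f*q[1]/-q[2]])
def tri(L):
    A=np.zeros((3,3));b=np.zeros(3)
    for c,d in L:
        M=np.eye(3)-np.outer(d,d);A+=M;b+=M@c
    X=np.linalg.solve(A,b);return X,[float(np.linalg.norm((np.eye(3)-np.outer(d,d))@(X-c))) for c,d in L]
E
cat > a.py <<'E'
from h import *
print(env.get_state())
P={}
for n in ["scene","side"]:
    p=optics.read_camera(n);P[n]=p;cv2.imwrite(f"pics/{n}0.png",p["pixels"])
    print(n,[k for k in p if k!="pixels"],p["vertical_fov"],p["cx"],p["cy"], {k:p[k] for k in p if k not in("pixels","extrinsics")})
R={}
for t in ["knob","slot_corner","fence_face","profile_mid","jig","pad","key_left","key_right"]:
    for n in P:
        r=models.pinpoint(t,P[n])
        print(t,n,[(np.round(x["location"],1),round(x["conf"],2)) for x in r[:2]])
        if r: R[t,n]=ray(P[n],r[0]["location"])
    if (t,"scene") in R and (t,"side") in R: print("   ",tri([R[t,"scene"],R[t,"side"]]))
E
python3 a.py
```

```text
{'clock': 0.0, 'joint_pos': array([1.18040002e+00, 3.13994628e-01, 4.49840607e-02, 1.30359383e+00,
       1.78601712e-06, 1.43114285e+00]), 'qvel': array([-0.00101278, -0.00064868, -0.00065659,  0.00122759,  0.0001075 ,
       -0.00061875]), 'tau': array([ 1.09809882e-04, -4.80629933e+01,  2.98532456e+01,  1.94755162e-02,
        5.30043815e-05,  1.16095016e-06]), 'tcp_pos': array([0.14251532, 0.55653663, 0.23041423]), 'orientation': array([ 0.70138857,  0.08780212,  0.70172467, -0.08903566]), 'wrist_force': array([-0.01860509,  0.1107709 ,  0.90944242]), 'ft_torque': array([ 0.00398839, -0.02330402,  0.02450381]), 'finger_gap': 0.0854995217573362}
scene ['vertical_fov', 'cx', 'cy', 'extrinsics', 'shot'] 50.129535424776606 255.6633493046249 186.95470006325525 {'vertical_fov': 50.129535424776606, 'cx': 255.6633493046249, 'cy': 186.95470006325525, 'shot': 1}
side ['vertical_fov', 'cx', 'cy', 'extrinsics', 'shot'] 47.186739324955724 259.6067865414934 193.5869421421907 {'vertical_fov': 47.186739324955724, 'cx': 259.6067865414934, 'cy': 193.5869421421907, 'shot': 2}
knob scene [(array([29
[... 542 characters left out ...]
rofile_mid side []
jig scene [(array([298.7, 255.4]), 0.79)]
jig side [(array([297.1, 188.4]), 0.83)]
    (array([ 0.50452719, -0.2299842 ,  0.0015055 ]), [0.0020726121195280005, 0.0020726121195279203])
pad scene [(array([330.5, 226.9]), 0.6), (array([321.5, 234.3]), 0.49)]
pad side []
key_left scene [(array([289.2, 226.8]), 0.52)]
key_left side [(array([278.6, 195.7]), 0.62)]
    (array([ 0.54796589, -0.15489683,  0.02176364]), [0.003106256060581046, 0.0031062560605808684])
key_right scene [(array([304., 279.]), 0.46)]
key_right side [(array([263.7, 168.6]), 0.69), (array([320.8, 176.1]), 0.46)]
    (array([ 0.56286525, -0.2682702 , -0.02250538]), [0.07787609932731666, 0.07787609932731664])
```

```bash
python3 - <<'E'
import cv2
for n,(a,b,c,d) in {"scene":(170,330,200,420),"side":(110,260,190,390)}.items():
    i=cv2.imread(f"pics/{n}0.png")[a:b,c:d]
    cv2.imwrite(f"pics/{n}0z.png",cv2.resize(i,None,fx=3.5,fy=3.5,interpolation=cv2.INTER_CUBIC))
E
```

```text
(no output)
```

View pics/scene0.png

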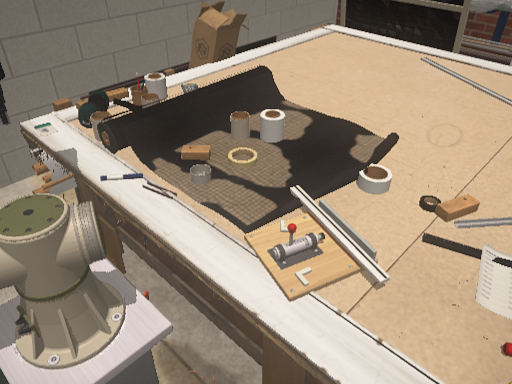

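View pics/side0.png

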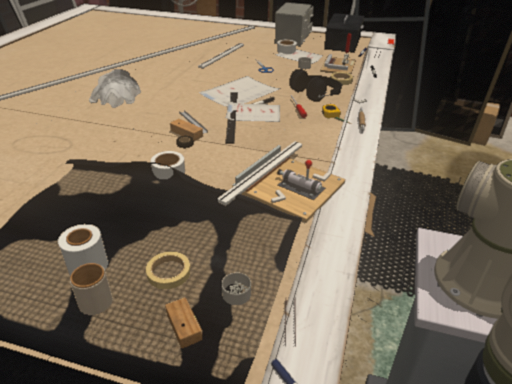

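```bash
ls pics
```

```text
scene0.png
scene0z.png
side0.png
side0z.png
```

View pics/scene0z.png

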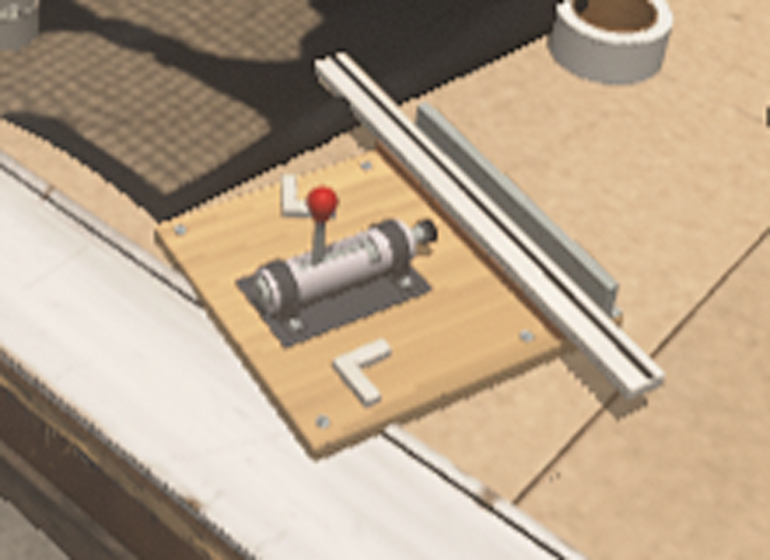

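View pics/side0z.png

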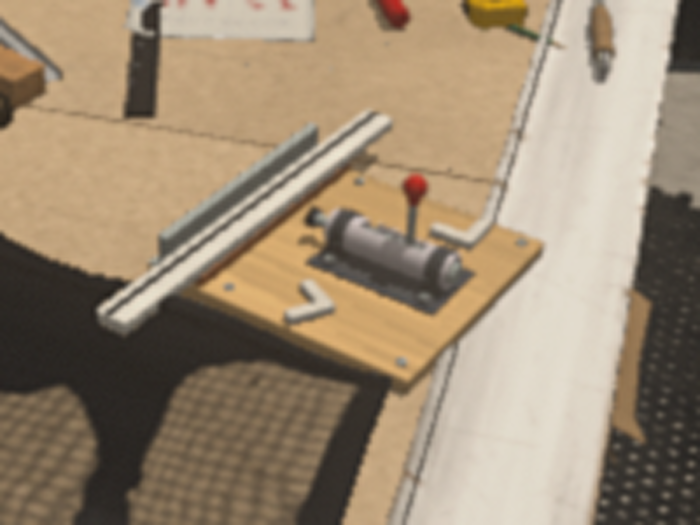

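The scene view shows the jig with the knob at (292,227) and the profile running from (295,190) to (380,280). The side view has the knob at (308,163). Next I'll go over the jig for a closer look.

```bash
cat >> h.py <<'E'
from scipy.spatial.transform import Rotation as Ro
def toolR(s): 
    q=np.array(s["orientation"]);return Ro.from_quat(q[[1,2,3,0]]).as_matrix()
def plan(target,jigyaw):
    s=env.get_state();R=toolR(s);d=R.T@(np.array(target)-s["tcp_pos"])*100
    print("t",round(s["clock"],2),"tcp",np.round(s["tcp_pos"],4),"F",np.round(s["wrist_force"],1),"gap",round(s["finger_gap"],4),"j",np.round(s["joint_pos"],2))
    print("shift cm tool",np.round(d,2))
    a=np.arctan2(R[1,1],R[0,1])
    e=((jigyaw+np.pi/2)-a+np.pi/2)%np.pi-np.pi/2
    print("tool y angle",round(a,3),"world yaw error",round(e,3),"-> turn about tool x",round(-e,3)); print(np.round(R,3))
E
python3 - <<'E'
from h import *
plan([0.44,-0.20,0.25],-0.32)
E
```

```text
t 0.9 tcp [0.1427 0.557  0.2314] F [ 0.1 -0.  -0. ] gap 0.0857 j [ 1.18  0.31  0.05  1.3  -0.    1.43]
shift cm tool [ -1.87 -65.96  47.59]
tool y angle 1.32 world yaw error -0.069 -> turn about tool x 0.069
[[ 0.     0.248  0.969]
 [ 0.     0.969 -0.248]
 [-1.     0.     0.   ]]
```

Emit:
servo_tool(moves=[[-0.1,-3.3,2.4,0,0.6],[-0.1,-3.3,2.4,0,0.6],[-0.1,-3.3,2.4,0,0.6],[-0.1,-3.3,2.4,0,0.6],[-0.1,-3.3,2.4,0,0.6],[-0.1,-3.3,2.4,0,0.6],[-0.1,-3.3,2.4,0,0.6],[-0.1,-3.3,2.4,0,0.6],[-0.1,-3.3,2.4,0,0.6],[-0.1,-3.3,2.4,0,0.6]])

```text
clock: 2.15
tcp_pos: [0.2937, 0.1767, 0.2416]
orientation: [0.702, 0.089, 0.701, -0.088]
wrist_force: [-0.1, 1.5, -0.7]
finger_gap: 0.017
```

Emit:
servo_tool(moves=[[-0.1,-3.3,2.4,0,0.66],[-0.1,-3.3,2.4,0,0.66],[-0.1,-3.3,2.4,0,0.66],[-0.1,-3.3,2.4,0,0.66],[-0.1,-3.3,2.4,0,0.66],[-0.1,-3.3,2.4,0,0.66],[-0.1,-3.3,2.4,0,0.66],[-0.1,-3.3,2.4,0,0.66],[0,0,0,0,0.66],[0,0,0,0,0.66]])

```text
clock: 3.4
tcp_pos: [0.4133, -0.1252, 0.2491]
orientation: [0.701, 0.089, 0.702, -0.088]
wrist_force: [0.1, 0.3, 0.6]
finger_gap: 0.0143
```

```bash
cat > b.py <<'E'
from h import *
import sys
tag=sys.argv[1]
plan([0.44,-0.20,0.25],-0.32)
P={}
for n in ["wrist","scene","side"]:
    p=optics.read_camera(n);P[n]=p;cv2.imwrite(f"pics/{n}{tag}.png",p["pixels"])
for t in ["knob","slot_corner","fence_face","profile_mid","jig","pad"]:
    L=[]
    for n in P:
        r=models.pinpoint(t,P[n])
        if r and r[0]["conf"]>0.5 or (r and t=="knob"):
            print(t,n,np.round(r[0]["location"],1),round(r[0]["conf"],2)); L.append(ray(P[n],r[0]["location"]))
    z={"knob":.108,"slot_corner":.056,"fence_face":.036,"profile_mid":.036,"jig":0.,"pad":.04}[t]
    for c,d in L: print("    onz",np.round((c+d*(z-c[2])/d[2])[:2],4))
    if len(L)>1: X,e=tri(L);print("   tri",np.round(X,4),np.round(e,4))
E
python3 b.py 1
```

```text
t 3.4 tcp [ 0.4133 -0.1252  0.2491] F [0.1 0.3 0.6] gap 0.0143 j [-0.48  0.03 -0.25  1.29  0.   -0.23]
shift cm tool [-0.1  -6.58  4.44]
tool y angle 1.32 world yaw error -0.069 -> turn about tool x 0.069
[[-0.001  0.249  0.969]
 [ 0.001  0.969 -0.249]
 [-1.     0.001 -0.001]]
knob wrist [192.9 258.7] 0.68
knob scene [294.3 226.5] 0.53
knob side [309.3 163.2] 0.38
    onz [ 0.4806 -0.2176]
    onz [ 0.4832 -0.2214]
    onz [ 0.4743 -0.2169]
   tri [ 0.4793 -0.2199  0.1076] [0.0025 0.004  0.0048]
slot_corner wrist [198. 261.] 0.68
slot_corner scene [306.5 236.8] 0.82
slot_corner side [295.5 172.8] 0.64
    onz [ 0.5096 -0.2317]
    onz [ 0.5224 -0.2339]
    onz [ 0.5153 -0.2336]
   tri [ 0.5153 -0.234   0.0561] [0.0054 0.0055 0.0004]
fence_face scene [341.9 228.6] 0.75
fence_face side [259.6 165.3] 0.58
    onz [ 0.6329 -0.27  ]
    onz [ 0.6382 -0.2704]
   tri [ 0.6365 -0.2693  0.0352] [0.002 0.002]
profile_mid scene [331.2 225.5] 0.59
profile_mid side [260.3 165.8] 0.81
    onz [ 0.623  -0.2421]
    onz [ 0.6352 -0.2683]
   tri [ 0.6239 -0.2462  0.0451] [0.0073 0.0073]
jig wrist [206.6 230.9] 0.75
jig scene [295.2 253.9] 0.86
jig side [298.7 189.8] 0.89
    onz [ 0.4893 -0.2231]
    onz [ 0.501  -0.2193]
    onz [ 0.5006 -0.2284]
   tri [ 0.495  -0.2223  0.0039] [0.0066 0.0022 0.0046]
pad wrist [193.1 256.2] 0.59
    onz [ 0.508  -0.2421]
```

View pics/wrist1.png

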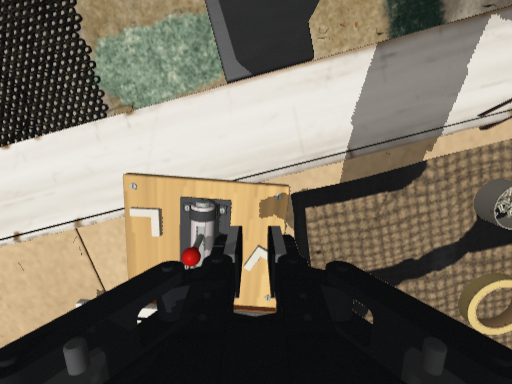

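The wrist view shows the red knob at (191,257) and the board's rear corners at about (125,174) and (290,186). The barrel's rear end is at about (203,203). I'll take the yaw from the board edge and fit the axis.

```bash
python3 - <<'E'
from h import *
p=optics.read_camera("wrist")
i=p["pixels"]; z=i[160:320,110:310]; cv2.imwrite("pics/w2z.png",cv2.resize(z,None,fx=3.7,fy=3.7,interpolation=cv2.INTER_CUBIC))
for u in [(125,174),(290,186),(272,310)]: print(u,np.round(onz(p,u,.018),4))
a,b=onz(p,(125,174),.018),onz(p,(290,186),.018);d=b-a;print(np.linalg.norm(d),np.arctan2(d[1],d[0])-np.pi/2)
hsv=cv2.cvtColor(i,cv2.COLOR_BGR2HSV)
for n in ["wrist","scene","side"]:
    q=p if n=="wrist" else optics.read_camera(n)
    h=cv2.cvtColor(q["pixels"],cv2.COLOR_BGR2HSV);m=(((h[...,0]<6)|(h[...,0]>174))&(h[...,1]>170)&(h[...,2]>70)).astype(np.uint8)
    k,l,s,c=cv2.connectedComponentsWithStats(m)
    for j in range(1,k):
        if s[j,4]>15: 
            X=onz(q,c[j],.108); print(n,s[j],c[j],np.round(X,4)) if np.hypot(X[0]-.48,X[1]+.22)<.05 else 0
E
```

```text
(125, 174) [ 0.3718 -0.3053  0.018 ]
(290, 186) [ 0.4471 -0.0819  0.018 ]
(272, 310) [ 0.6436 -0.1554  0.018 ]
0.23569744396196915 -0.32509998427670683
wrist [182 247  19  19 262] [190.64122137 255.91984733] [ 0.4772 -0.2196  0.108 ]
scene [289 224   7   6  38] [291.84210526 226.60526316] [ 0.4787 -0.2174  0.108 ]
side [306 160   5   5  19] [308.31578947 162.15789474] [ 0.4781 -0.2216  0.108 ]
```

View pics/w2z.png

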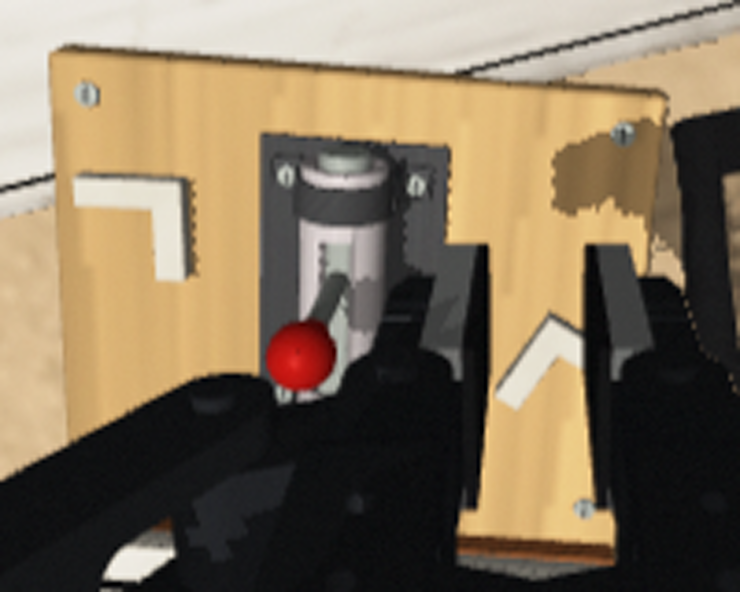

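```bash
python3 - <<'E'
from h import *
plan([0.433,-0.2043,0.09],-0.325)
E
```

```text
t 4.6 tcp [ 0.4138 -0.1256  0.2493] F [-0.4 -0.3  0. ] gap 0.0146 j [-0.48  0.03 -0.25  1.29  0.   -0.23]
shift cm tool [15.93 -7.15  3.81]
tool y angle 1.32 world yaw error -0.074 -> turn about tool x 0.074
[[ 0.     0.248  0.969]
 [ 0.     0.969 -0.248]
 [-1.     0.     0.   ]]
```

Emit:
servo_tool(moves=[[0,-3.58,1.9,0,0.66],[0,-3.58,1.9,0,0.66],[2.5,0,0,0.074,0.66],[3,0,0,0,0.66],[3,0,0,0,0.66],[3,0,0,0,0.66],[2,0,0,0,0.66],[1.5,0,0,0,0.66],[0.9,0,0,0,0.66],[0,0,0,0,0.66]])

```text
clock: 5.85
tcp_pos: [0.4327, -0.2042, 0.09]
orientation: [0.698, 0.114, 0.698, -0.114]
wrist_force: [0.1, 0.0, 0.2]
finger_gap: 0.0145
```

```bash
cat > c.py <<'E'
from h import *
import sys
tag=sys.argv[1]
plan([0.433,-0.2043,0.09],-0.325)
for n in ["wrist","scene","side"]:
    q=optics.read_camera(n)
    h=cv2.cvtColor(q["pixels"],cv2.COLOR_BGR2HSV);m=(((h[...,0]<6)|(h[...,0]>174))&(h[...,1]>170)&(h[...,2]>70)).astype(np.uint8)
    k,l,s,c=cv2.connectedComponentsWithStats(m)
    for j in range(1,k):
        if s[j,4]>12: 
            X=onz(q,c[j],.108); print(n,s[j],c[j],np.round(X,4)) if np.hypot(X[0]-.5,X[1]+.23)<.12 else 0
    a,b,w,d={"wrist":(0,0,512,384),"scene":(220,160,180,135),"side":(220,110,160,120)}[n]
    cv2.imwrite(f"pics/{n}{tag}.png",cv2.resize(q["pixels"][b:b+d,a:a+w],(640,480),interpolation=cv2.INTER_CUBIC))
E
python3 c.py 3; python3 -c "
import cv2,numpy as np
cv2.imwrite('pics/m3.png',cv2.resize(np.hstack([cv2.imread(f'pics/{n}3.png') for n in ('wrist','side')]),(800,300)))"
```

```text
t 5.85 tcp [ 0.4327 -0.2042  0.09  ] F [0.1 0.  0.2] gap 0.0145 j [-0.61  0.22 -0.44  0.91  0.   -0.28]
shift cm tool [0.   0.01 0.03]
tool y angle 1.246 world yaw error -0.0 -> turn about tool x 0.0
[[-0.001  0.319  0.948]
 [ 0.     0.948 -0.319]
 [-1.     0.    -0.001]]
side [306 161   5   4  13] [308.07692308 162.23076923] [ 0.4787 -0.221   0.108 ]
```

View pics/wrist3.png

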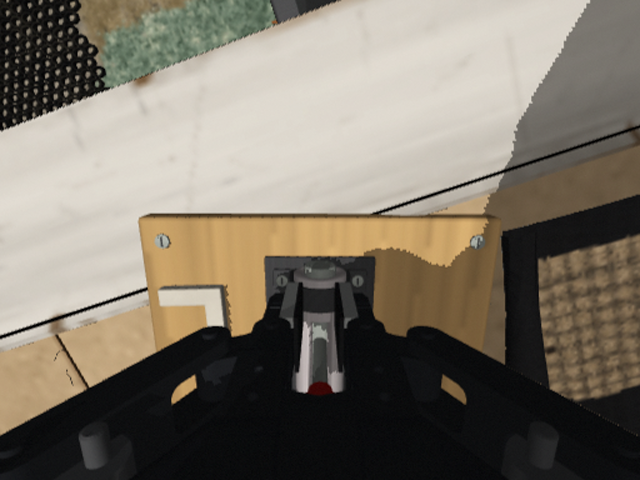

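View pics/side3.png

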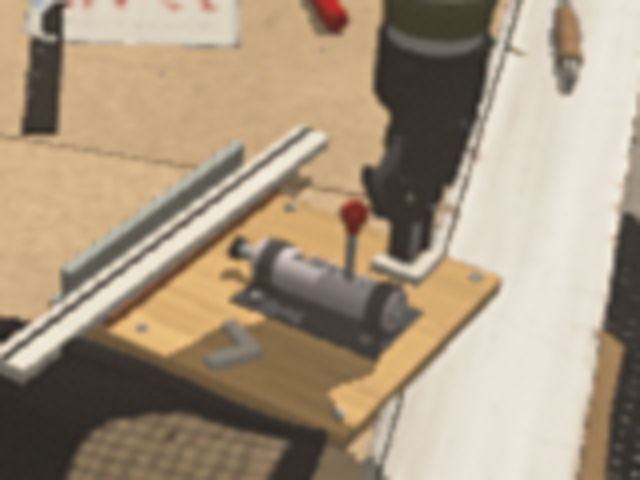

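The wrist view shows the barrel centred between the fingers, knob at (320,388), and the board edge level. Both mean the yaw and alignment fit, so I'm pushing now.

Emit:
servo_tool(moves=[[0,0,1,0,0.66],[0,0,1,0,0.66],[0,0,0.5,0,0.66],[0,0,0.5,0,0.66],[0,0,0.5,0,0.66],[0,0,0.5,0,0.66],[0,0,0.5,0,0.66],[0,0,0.5,0,0.66],[0,0,0,0,0.66],[0,0,0,0,0.66]])

```text
clock: 7.25
tcp_pos: [0.4782, -0.2192, 0.0897]
orientation: [0.696, 0.115, 0.699, -0.114]
wrist_force: [-5.6, 2.4, 3.0]
finger_gap: 0.0143
```

```bash
python3 c.py 4
```

```text
t 7.25 tcp [ 0.4782 -0.2192  0.0897] F [-5.6  2.4  3. ] gap 0.0143 j [-0.58  0.31 -0.32  0.95 -0.   -0.26]
shift cm tool [-0.01 -0.03 -4.76]
tool y angle 1.246 world yaw error -0.0 -> turn about tool x 0.0
[[-0.004  0.319  0.948]
 [ 0.002  0.948 -0.319]
 [-1.     0.001 -0.005]]
wrist [ 238  269   34   39 1029] [254.67638484 288.58017493] [ 0.4969 -0.2256  0.108 ]
```

View pics/side4.png

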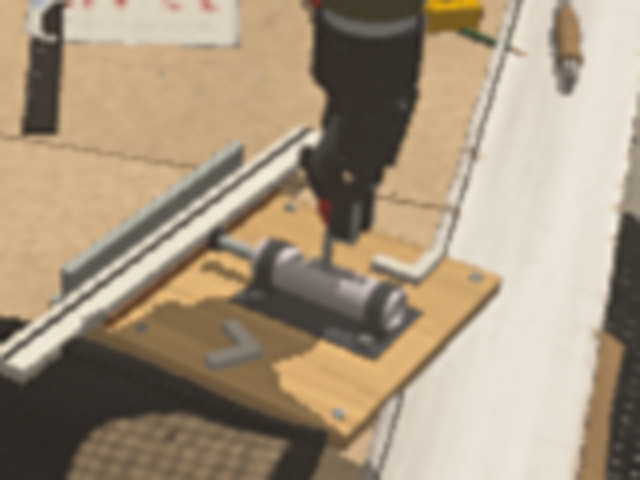

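The side view shows the fingers behind the knob at (325,210) and the bolt partly out. The force is 6 N with the pad near the profile. I'm continuing slowly.

Emit:
servo_tool(moves=[[0,0,0.4,0,0.66],[0,0,0.4,0,0.66],[0,0,0.4,0,0.66],[0,0,0.3,0,0.66],[0,0,0.3,0,0.66],[0,0,0.3,0,0.66],[0,0,0.3,0,0.66],[0,0,0.3,0,0.66],[0,0,0.3,0,0.66],[0,0,0,0,0.66]])

```text
clock: 8.65
tcp_pos: [0.5021, -0.2271, 0.0892]
orientation: [0.693, 0.115, 0.703, -0.114]
wrist_force: [-18.1, 6.3, 12.2]
finger_gap: 0.0144
```

```bash
python3 c.py 5
```

```text
t 8.65 tcp [ 0.5021 -0.2271  0.0892] F [-18.1   6.3  12.2] gap 0.0144 j [-0.57  0.36 -0.25  0.98 -0.   -0.24]
shift cm tool [ 0.02 -0.05 -7.28]
tool y angle 1.246 world yaw error 0.0 -> turn about tool x -0.0
[[-0.013  0.32   0.947]
 [ 0.005  0.948 -0.319]
 [-1.     0.    -0.014]]
wrist [ 239  266   32   40 1072] [254.57742537 285.96175373] [ 0.519  -0.2329  0.108 ]
```

View pics/side5.png

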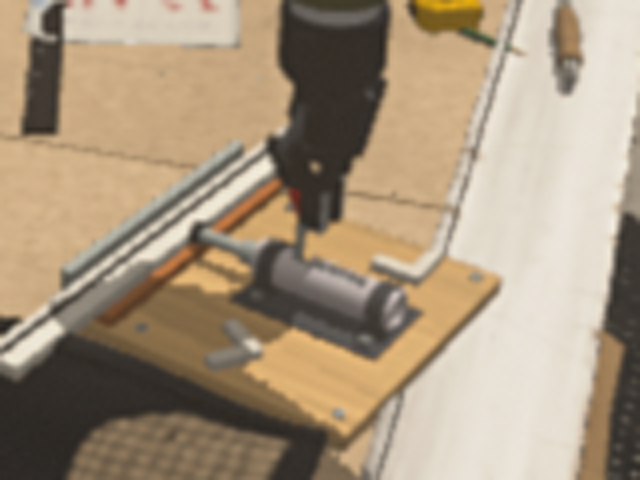

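View pics/wrist5.png

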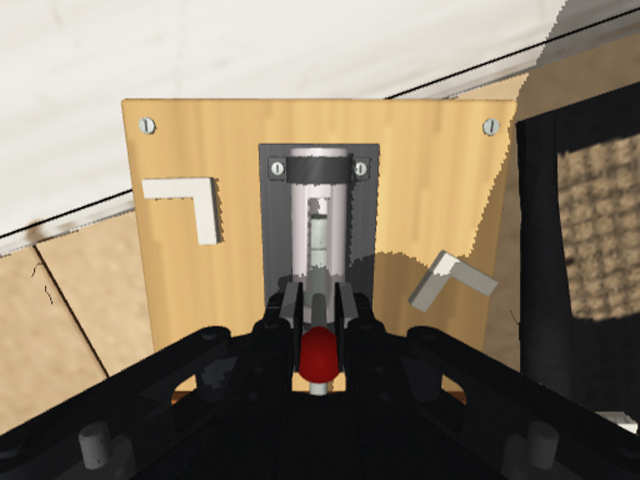

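The profile is now moving to the fence, with the pad on it at (200,232) in the side view. The knob is well cradled. About 12 mm is left.

Emit:
servo_tool(moves=[[0,0,0.2,0,0.66],[0,0,0.2,0,0.66],[0,0,0.2,0,0.66],[0,0,0.2,0,0.66],[0,0,0.2,0,0.66],[0,0,0.2,0,0.66],[0,0,0.2,0,0.66],[0,0,0.1,0,0.66],[0,0,0,0,0.66],[0,0,0,0,0.66]])

```text
clock: 10.05
tcp_pos: [0.5044, -0.2268, 0.0861]
orientation: [0.684, 0.118, 0.711, -0.112]
wrist_force: [-44.7, 11.3, 20.6]
finger_gap: 0.0147
```

```bash
python3 c.py 6
```

```text
t 10.05 tcp [ 0.5044 -0.2268  0.0861] F [-44.7  11.3  20.6] gap 0.0147 j [-0.56  0.39 -0.22  1.   -0.01 -0.24]
shift cm tool [-0.1  -0.16 -7.49]
tool y angle 1.244 world yaw error 0.002 -> turn about tool x -0.002
[[-0.036  0.321  0.946]
 [ 0.013  0.947 -0.321]
 [-0.999  0.001 -0.038]]
wrist [ 238  265   33   42 1132] [254.25353357 286.01766784] [ 0.5196 -0.2323  0.108 ]
```

View pics/wrist6.png

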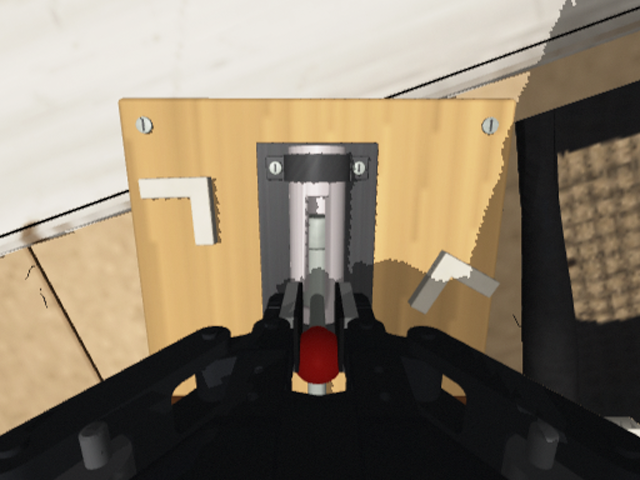

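View pics/side6.png

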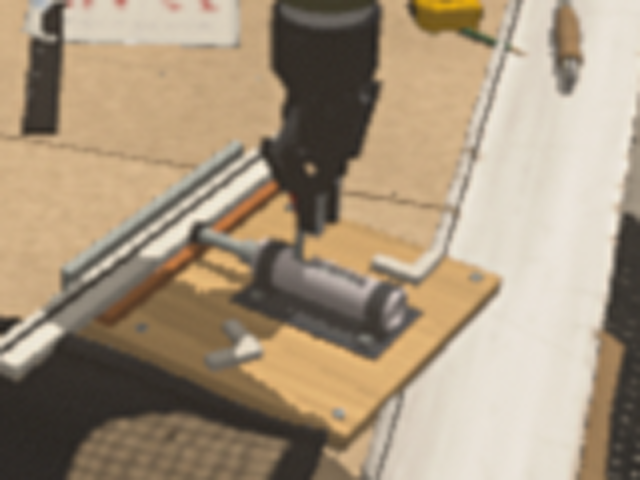

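Force rose to 46 N without further travel. The fence measurement puts the knob at jig x of about 27 mm, so the bolt should be at its front end, having started about 13 mm in. I'm relaxing the push, then checking the profile.

Emit:
servo_tool(moves=[[0,0,-0.5,0,0.66],[0,0,-0.5,0,0.66],[-0.4,0,0,0,0.66],[-0.4,0,0,0,0.66],[0,0,0,0,0.66],[0,0,0,0,0.66],[0,0,0,0,0.66],[0,0,0,0,0.66],[0,0,0,0,0.66],[0,0,0,0,0.66]])

```text
clock: 11.45
tcp_pos: [0.5028, -0.2261, 0.0927]
orientation: [0.689, 0.117, 0.706, -0.112]
wrist_force: [-18.4, 5.7, -6.8]
finger_gap: 0.0147
```

```bash
python3 c.py 7; python3 - <<'E'
from h import *
e=np.array([.948,-.319,0]);n=np.array([.319,.948,0])
for c in ["scene","side"]:
    q=optics.read_camera(c)
    for t in ["profile_mid","fence_face","slot_corner"]:
        r=models.pinpoint(t,q);z={"profile_mid":.036,"fence_face":.036,"slot_corner":.056}[t]
        if r: print(c,t,r[0]["conf"],onz(q,r[0]["location"],z).round(4))
    img=q["pixels"].copy()
    for o in ["profile"]:
        r=models.outline_of(o,q)
        if r: print(o,r[0]["conf"],cv2.minAreaRect(np.argwhere(r[0]["pixels"])[:,::-1].astype(np.float32)))
E
cp pics/side7.png pics/side7v.png
```

```text
t 11.45 tcp [ 0.5028 -0.2261  0.0927] F [-18.4   5.7  -6.8] gap 0.0147 j [-0.57  0.37 -0.23  1.   -0.   -0.24]
shift cm tool [ 0.45 -0.17 -7.3 ]
tool y angle 1.245 world yaw error 0.0 -> turn about tool x -0.0
[[-0.022  0.32   0.947]
 [ 0.011  0.948 -0.319]
 [-1.     0.003 -0.024]]
wrist [ 239  262   31   40 1033] [254.49080348 281.84704743] [ 0.5195 -0.232   0.108 ]
scene profile_mid 0.94 [ 0.6291 -0.2558  0.036 ]
scene fence_face 0.73 [ 0.6311 -0.2801  0.036 ]
scene slot_corner 0.82 [ 0.5135 -0.2389  0.056 ]
profile 0.73 ((352.7500305175781, 244.25003051757812), (100.40916442871094, 13.435027122497559), 45.0)
side profile_mid 0.59 [ 0.6325 -0.2655  0.036 ]
side fence_face 0.73 [ 0.6331 -0.2665  0.036 ]
side slot_corner 0.48 [0.5261 0.2658 0.056 ]
profile 0.74 ((252.4197540283203, 175.8777618408203), (10.622486114501953, 87.19778442382812), 52.907161712646484)
```

View pics/scene7.png

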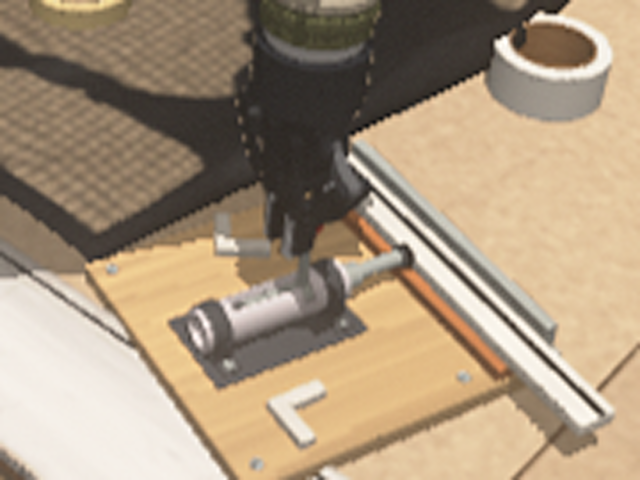

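View pics/side7v.png

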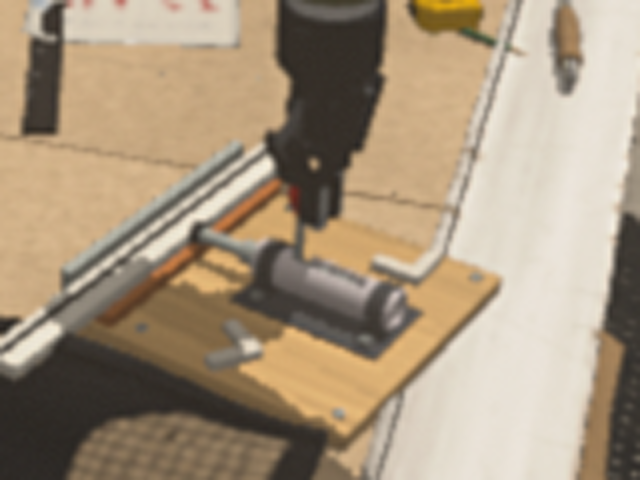

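The profile now lies along the fence in both views, and the pin is up by the front saddle. I'm turning the handle down the cross leg, keeping slight forward pressure.

Emit:
servo_tool(moves=[[0,0,-0.3,0,0.66],[0,-0.6,0,0,0.66],[0,-0.6,0,0,0.66],[0.2,-0.6,0,0,0.66],[0.2,-0.6,0,0,0.66],[0.3,-0.6,0,0,0.66],[0.3,-0.6,0,0,0.66],[0.4,-0.4,0,0,0.66],[0,0,0,0,0.66],[0,0,0,0,0.66]])

```text
clock: 13.35
tcp_pos: [0.4897, -0.2643, 0.0807]
orientation: [0.691, 0.117, 0.704, -0.113]
wrist_force: [-15.5, 4.5, -0.8]
finger_gap: 0.0148
```

```bash
python3 c.py 8
```

```text
t 13.35 tcp [ 0.4897 -0.2643  0.0807] F [-15.5   4.5  -0.8] gap 0.0148 j [-0.64  0.38 -0.24  0.97 -0.   -0.31]
shift cm tool [-0.79  3.87 -7.3 ]
tool y angle 1.245 world yaw error 0.001 -> turn about tool x -0.001
[[-0.017  0.32   0.947]
 [ 0.008  0.947 -0.32 ]
 [-1.     0.002 -0.018]]
wrist [240 264  30  38 973] [254.52620761 282.31757451] [ 0.4995 -0.2678  0.108 ]
```

View pics/scene8.png

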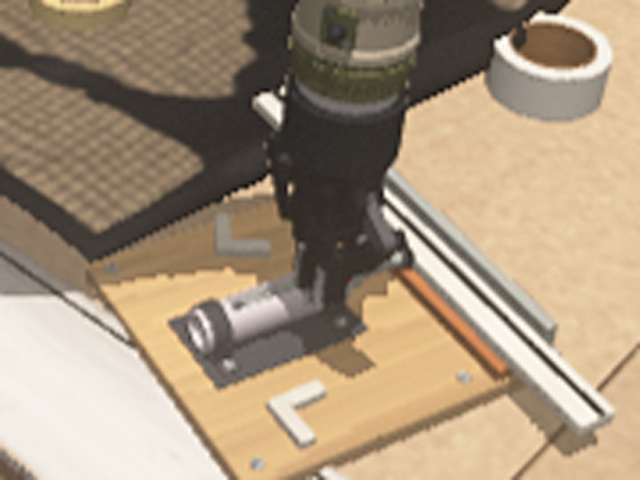

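View pics/wrist8.png

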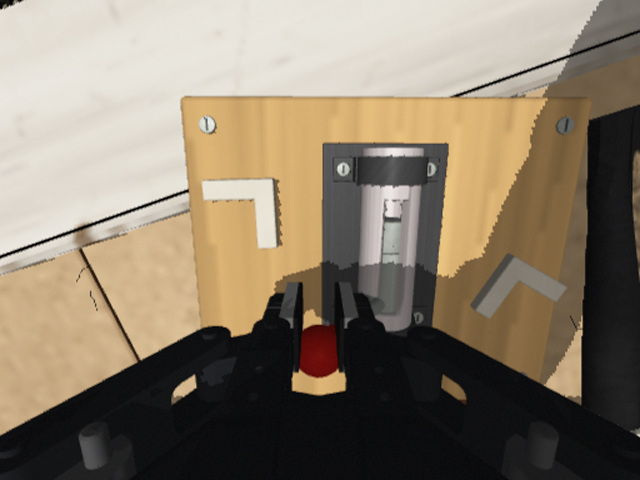

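The handle is leaning right, still cradled, and has moved about 40 mm sideways. Continuing to the stop.

Emit:
servo_tool(moves=[[0.3,-0.4,0,0,0.66],[0.3,-0.4,0,0,0.66],[0.4,-0.4,0,0,0.66],[0.4,-0.4,0,0,0.66],[0.4,-0.3,0,0,0.66],[0.3,-0.3,0,0,0.66],[0,-0.3,0,0,0.66],[0,-0.3,0,0,0.66],[0,0,0,0,0.66],[0,0,0,0,0.66]])

```text
clock: 14.75
tcp_pos: [0.4819, -0.2849, 0.0582]
orientation: [0.692, 0.119, 0.704, -0.107]
wrist_force: [-8.0, 19.7, -4.4]
finger_gap: 0.015
```

```bash
python3 c.py 9
```

```text
t 14.75 tcp [ 0.4819 -0.2849  0.0582] F [-8.  19.7 -4.4] gap 0.015 j [-0.68  0.41 -0.25  0.93  0.01 -0.36]
shift cm tool [-2.96  6.14 -7.25]
tool y angle 1.249 world yaw error -0.003 -> turn about tool x 0.003
[[-0.014  0.316  0.949]
 [ 0.019  0.949 -0.316]
 [-1.     0.014 -0.019]]
wrist [240 264  31  38 944] [255.27966102 282.43432203] [ 0.4784 -0.2842  0.108 ]
```

View pics/wrist9.png

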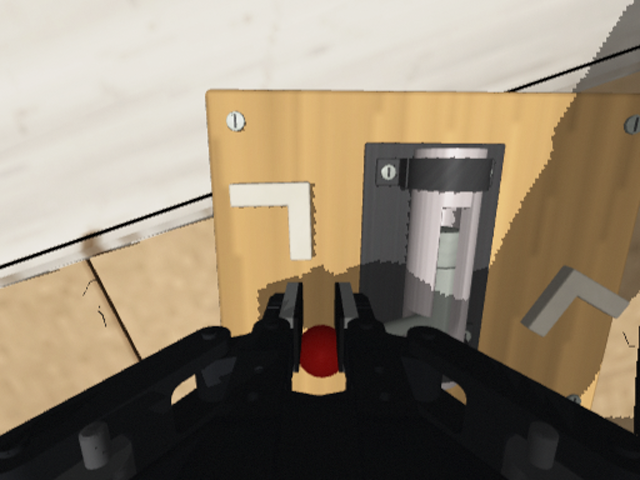

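The lateral force jumped to 20 N with the knob about 60 mm to the right, so it's at the stop. I'm relaxing, then retreating straight back and up.

Emit:
servo_tool(moves=[[0,0.3,0,0,0.66],[0,0.2,0,0,0.66],[0,0,-0.5,0,0.66],[0,0,-0.5,0,0.66],[0,0,-1,0,0.66],[0,0,-1.5,0,0.66],[0,0,-1.5,0,0.66],[-2,0,-1,0,0.66],[-4,0,0,0,0.66],[-5,0,0,0,0.66]])

```text
clock: 16.15
tcp_pos: [0.4325, -0.2708, 0.1739]
orientation: [0.697, 0.115, 0.698, -0.114]
wrist_force: [1.3, -0.9, 0.0]
finger_gap: 0.0145
```

Emit:
servo_tool(moves=[[-5,0,0,0,0.66],[-2,5,-2,0,0.66],[0,6,-2,0,0.66],[0,6,-2,0,0.66],[0,6,-1,0,0.66],[0,6,0,0,0.66],[0,6,0,0,0.66],[0,0,0,0,0.66],[0,0,0,0,0.66],[0,0,0,0,0.66]])

```text
clock: 17.4
tcp_pos: [0.4786, 0.0802, 0.2434]
orientation: [0.698, 0.115, 0.698, -0.115]
wrist_force: [-0.0, 0.2, 0.2]
finger_gap: 0.0147
```

```bash
python3 c.py 10; python3 - <<'E'
from h import *
for c in ["scene","side"]:
    q=optics.read_camera(c); h=cv2.cvtColor(q["pixels"],cv2.COLOR_BGR2HSV)
    r=models.pinpoint("knob",q); print(c,[(x["location"],round(x["conf"],2),onz(q,x["location"],.074).round(4)) for x in r[:2]])
E
```

```text
t 17.4 tcp [0.4786 0.0802 0.2434] F [-0.   0.2  0.2] gap 0.0147 j [ 0.    0.14 -0.15  1.28 -0.    0.33]
shift cm tool [ 15.34 -28.4    4.81]
tool y angle 1.244 world yaw error 0.002 -> turn about tool x -0.002
[[ 0.     0.321  0.947]
 [-0.     0.947 -0.321]
 [-1.    -0.     0.   ]]
wrist [  0 274  11  14 105] [  4.1047619 280.1047619] [ 0.4908 -0.2369  0.108 ]
scene [315 244   8   7  43] [318.81395349 246.60465116] [ 0.4689 -0.3058  0.108 ]
side [303 157   5   6  24] [304.75       159.54166667] [ 0.4909 -0.2324  0.108 ]
scene []
side [([301.1, 158.2], 0.38, array([ 0.512 , -0.2911,  0.074 ]))]
```

View pics/scene10.png

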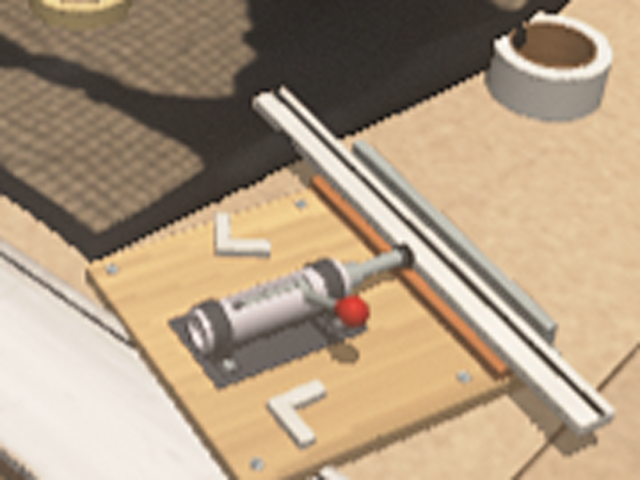

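View pics/side10.png

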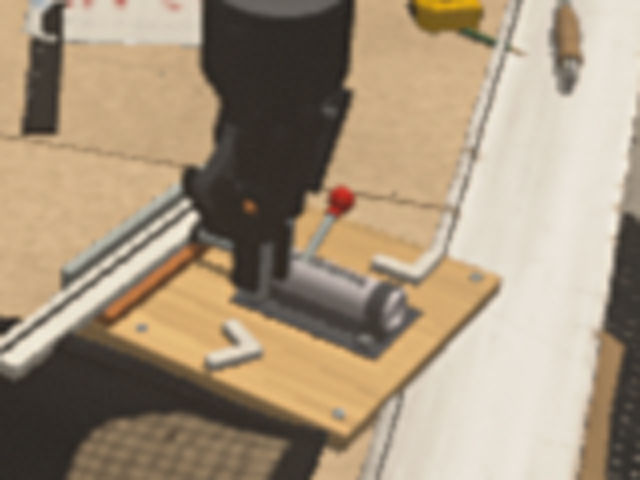

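The scene view shows the handle folded right, knob at (319,247), and the profile along the fence with the pad on it. I'll quantify both.

```bash
python3 - <<'E'
from h import *
a=optics.read_camera("scene");b=optics.read_camera("side")
X,e=tri([ray(a,(318.8,246.6)),ray(b,(304.75,159.5))]);print("knob",X.round(4),np.round(e,4), "pred", [.5007,-.288,.074])
for th in (0.8,.9,1.0,1.05):
    Y=np.array([.5195,-.232,.04])+68e-3*np.array([-.319*np.sin(th),-.948*np.sin(th),np.cos(th)]);print(th,Y.round(4),proj(a,Y).round(1),proj(b,Y).round(1))
# profile: predicted seated outline top face edges overlaid
e1=np.array([.948,-.319,0]);n=np.array([.319,.948,0])
for q,nm,(x,y,w,h) in ((a,"scene",(280,170,120,130)),(b,"side",(200,130,120,100))):
    S=6 if nm=="scene" else 6
    im=cv2.resize(q["pixels"][y:y+h,x:x+w],None,fx=S,fy=S,interpolation=cv2.INTER_CUBIC);cv2.imwrite(f"pics/{nm}11.png",im)
E
```

```text
knob [ 0.4997 -0.2873  0.0739] [0. 0.] pred [0.5007, -0.288, 0.074]
0.8 [ 0.5039 -0.2782  0.0874] [317.4 239.8] [303.1 157. ]
0.9 [ 0.5025 -0.2825  0.0823] [318.3 242.5] [303.7 157.8]
1.0 [ 0.5012 -0.2862  0.0767] [319.  245.2] [304.3 158.8]
1.05 [ 0.5007 -0.2879  0.0738] [319.3 246.5] [304.5 159.4]
```

View pics/scene11.png

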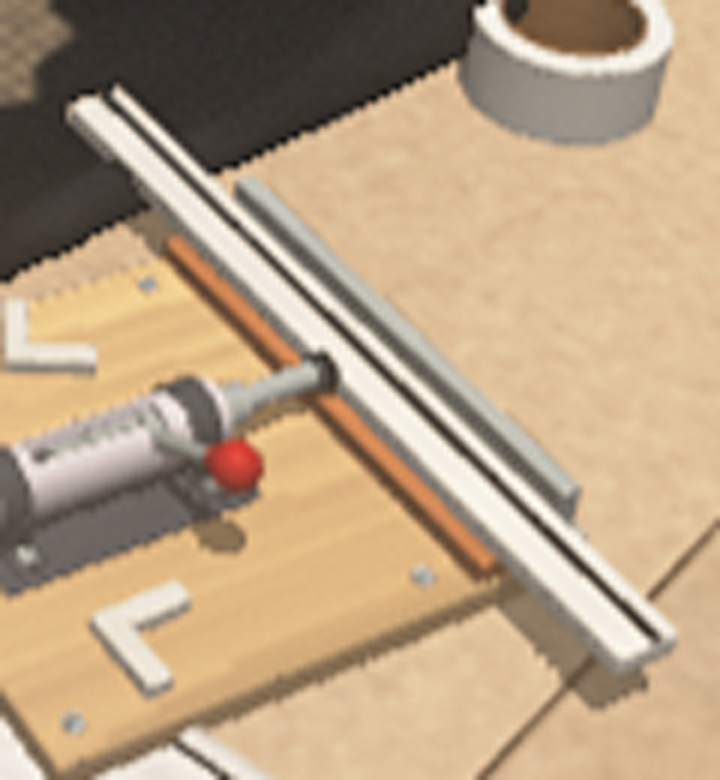

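```bash
python3 - <<'E'
from h import *
a=optics.read_camera("scene")
def L(p,q,z):
    P=[onz(a,(280+u/6,170+v/6),z) for u,v in (p,q)];d=P[1]-P[0];print(z,P[0].round(4),P[1].round(4),np.linalg.norm(d).round(3),"yaw of normal",round(np.arctan2(d[1],d[0])+np.pi/2,4));return P
L((70,108),(618,664),.042)      # profile near top edge
L((116,88),(676,636),.042)      # profile far top edge
L((238,182),(578,490),.054)     # fence top
L((170,240),(484,575),.030)     # ledge front edge
p=optics.read_camera("wrist");cv2.imwrite("pics/w12.png",p["pixels"])
E
```

```text
0.042 [ 0.674  -0.0606  0.042 ] [ 0.5422 -0.4436  0.042 ] 0.405 yaw of normal -0.3313
0.042 [ 0.7038 -0.0662  0.042 ] [ 0.5708 -0.4527  0.042 ] 0.409 yaw of normal -0.3314
0.054 [ 0.671  -0.1657  0.054 ] [ 0.6025 -0.3884  0.054 ] 0.233 yaw of normal -0.2981
0.03 [ 0.6384 -0.1528  0.03  ] [ 0.5571 -0.3768  0.03  ] 0.238 yaw of normal -0.3482
```

```bash
python3 -c "
from h import *
print(order.hand_in())"
```

```text
the job is handed in; nothing more can be done
None
```

I pushed the bolt home, turned the handle down the cross leg to its stop, backed the arm clear and handed the job in at about 17.6 s. No verdict came back. I held the knob between the part-closed fingers and only pushed it. The bolt was already about 13 mm along its travel when I started.

**Handle:** triangulating the knob after I let go puts it 74 mm above the table. That matches a turn of about 1.05 rad at full bolt travel, within about 1 mm of the predicted position.

**Profile:** in the camera images the pad is on the profile, and both of its long edges read a yaw of −0.331 rad. The jig's board edges read about −0.325 to −0.335, so it looks square to within measuring error. Two rougher edge readings disagreed: −0.298 for the fence top and −0.348 for the ledge. I put these down to blurred edges rather than a real misalignment.

**Seating:** the far edge of the profile read about 146 mm in the jig's frame, where the fence face should be at 150 mm. Calibration error could account for that 4 mm, but my measurement does not prove the profile is within the required 2.5 mm. The pad force was not measured. I inferred it from the bolt being locked home.

**Forces and surroundings:** the wrist force reached at least 46 N at the end of the push along the slot, after the bolt had already stopped. That is well under the 120 N limit. I saw no contact with the profile, and the two corner keys and the rest looked undisturbed in the images I viewed. I did not measure the positions of the other loose items.

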